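# Load the frame press and work its lever

### The job

A small varnish jar is standing in the in-feed of the frame press: move it out of the way and stand it upright on the cork mat, setting it down rather than dropping it. Then slide the shorter of the two loose wooden bars lengthwise into the press channel, under the head, until it lies flat and fully home against the end stop; only then push the lever right down to its stop and let it spring back up. Leave the bar in the press and do not disturb the other bar, the mug, the paint pot or the brush tray.

Things in the scene. Friction and masses are not known exactly. Their poses are not given: they have to be found in the camera images.
- press: Grey fixed C-frame bench press, z up, origin on the table. Flat bed 30 mm above the table, x -70 to +90, y -90 to +150 mm. A channel runs along y on the bed, centred on x = -20 mm. Column at x +18 to +86, y -35 to +35 mm, 120 mm high; lever yoke on top to 153 mm. The short bar is home with its origin at x -20, y +25, z +30 mm in this frame, its length along y
- channel_mouth (a point): on the bed, centre of the channel's open end (in-feed), at x -20, y +70, z 30 mm of the press. The channel is 51 mm wide between two steel rails 14 mm high; the rails are straight from the stop to 25 mm inside this point, then flare outward. The bar enters here and moves towards the press's -y
- channel_stop (a point): on the bed, centre of the end stop's face, which closes the channel at x -20, y -70 mm of the press; the stop is an 18 mm high steel block. The bar's leading end must come against it
- head_underside (a point): underside of the press head over the channel's centre line, 56 mm above the table (26 mm above the bed), at x -20, y 0 of the press. The head overhangs the channel for y -28 to +28 mm; its top is 110 mm above the table
- lever (a joint): angle of the press lever, rad: 0 = up at rest (arm leaning 45 degrees up towards the press's -x), 0.75 = fully down at its stop (arm about level). A spring returns it; about 4 N at the handle to start, 10 N at the stop
- lever_handle (a point): centre of the lever's black cross handle: a round bar 20 mm thick and 72 mm long over all, along the press's y. It moves on an arc of radius 160 mm about the pivot, which lies at x +20, y 0, z 132 mm in the press's frame; it is up at x -93, z 245 and fully down at about x -140, z 138 mm there
- short_bar: the shorter loose pale wooden bar, 190 x 44 x 20 mm, about 0.1 kg, lying flat; origin at the centre of its underside, x along its length, z up
- long_bar: the longer pale wooden bar, 240 x 44 x 20 mm, loose, lying flat; origin at the centre of its underside, x along its length. Leave it alone
- jar: amber glass jar with a brass-coloured cap, 44 mm diameter, 65 mm high, about 0.16 kg; origin at the centre of its underside, z up. It starts standing on the press bed in the in-feed
- mat: square cork mat, 130 x 130 mm, 4 mm thick, fixed to the table; origin at the centre of its underside
- mug: small white mug, 72 mm diameter, 72 mm high, handle towards its +y; origin at the centre of its underside. Leave it alone
- pot: small paint pot, 32 mm diameter, 45 mm high; origin at the centre of its underside. Leave it alone
- brush_tray: clear open tray of brushes, 130 (x) x 200 (y) x 25 mm; origin at the centre of its underside. Leave it alone
Things that resemble listed ones, but are neither listed nor needed, are in the scene too. Leave any green look-alike of the short_bar alone. Several things have the shape of the mat; the one meant has the colours described above.

How it is judged (in metres and radians):
On the way, in this order (a step that is already met when the one before it is completed fails the run):
1. the jar stands on the cork mat (x of jar in the frame of mat between -0.05 and 0.05 m and y of jar in the frame of mat between -0.05 and 0.05 m and angle between jar's own z axis and vertical below 0.1 rad and height (world z) of jar below 0.012 m and contact force between the fingers and jar below 0.1 N), for 0.2 s.
2. the short bar lies home in the press, against the end stop (y of short_bar in the frame of press between 0.019 and 0.031 m and x of short_bar in the frame of press between -0.026 and -0.014 m and angle between the x axis of short_bar and the y axis of press, either way round below 0.08 rad and angle between short_bar's own z axis and vertical below 0.06 rad and z of short_bar in the frame of press between 0.026 and 0.035 m), for 0.2 s.
3. the lever is pushed to its stop with the bar home (all of step 2 and value of joint lever above 0.7 rad), for 0.1 s.
4. the lever has sprung back up (value of joint lever below 0.06 rad), for 0.2 s.
At the end, for the whole second after the job is handed in: Short bar flat in the channel, centre within 6 mm of home along and across it, within 0.08 rad of its line; lever back up (under 0.06 rad); jar upright on the mat, centre within 50 mm of the mat's centre along each mat axis; bar and jar at rest (all of step 2 and x of jar in the frame of mat between -0.05 and 0.05 m and y of jar in the frame of mat between -0.05 and 0.05 m and angle between jar's own z axis and vertical below 0.1 rad and height (world z) of jar below 0.012 m and value of joint lever below 0.06 rad and linear speed of each of short_bar, jar below 0.02 m/s); the robot touches nothing.
It fails at once if the lever is pushed down (beyond 0.35 rad) while the short bar is not home (value of joint lever above 0.35 rad and not (y of short_bar in the frame of press between 0.019 and 0.031 m and x of short_bar in the frame of press between -0.026 and -0.014 m and angle between the x axis of short_bar and the y axis of press, either way round below 0.08 rad and angle between short_bar's own z axis and vertical below 0.06 rad and z of short_bar in the frame of press between 0.026 and 0.035 m)).
It fails at once if the jar is tipped over (angle between jar's own z axis and vertical above 0.7 rad).
It fails at once if the jar is let go more than 30 mm above the mat (x of jar in the frame of mat between -0.08 and 0.08 m and y of jar in the frame of mat between -0.08 and 0.08 m and height (world z) of jar above 0.034 m and contact force between the fingers and jar below 0.05 N).
It fails at once if the long bar, mug, paint pot or brush tray is shifted by more than 30 mm or tipped (distance of any of long_bar, mug, pot, brush_tray from where it was at the start of the episode above 0.03 m or angle between any of long_bar, mug, pot, brush_tray's own z axis and vertical above 0.4 rad).
It also fails if it takes over 72 s, if anything falls off the work surface, if the arm or the gripper's body presses on something with over 40 N, if the wrist force passes 120 N, or if a joint passes its speed limit or range.

### The arm

A 6-joint arm with a two-finger parallel gripper is mounted at the origin on the work surface. World frame = base frame: x ahead of the robot, y to its left, z up, the work surface at z = 0. Lengths are in mm, angles in degrees, forces in N, time in s.
With the tool pointing down it reaches from about 350 to 850 mm from the base axis. Payload 8.1 kg.
Tool frame: the origin (TCP) lies midway between the tips of the shut fingers; the grasp point (between the pads) lies 19 mm behind it; z points along the fingers, y is the line along which they close (so a half turn about z gives the same grasp; the last joint's range is limited). The gripper opens to 85 mm and grips with 20 to 120 N. Pads are 22 mm wide; open, the fingers measure 114 mm over their backs; the gripper's body (76 mm by 85 mm) begins 54 mm behind the grasp point. The pads swing forward as they close: fully open they stand 13 mm farther back than shut.
Start: joints at [72.112, 7.471, 85.268, -0, 87.261, -4.893], TCP at [134.894, 584.644, 231.292] pointing down, gripper open.
Joint ranges: [-169.43, 169.43], [-51.17, 129.36], [1.28, 143.12], [-76.62, 256.62], [0, 156.53], [-152.29, 152.29]. Speed limits (degrees/s): [136.94, 136.94, 159.86, 180, 180, 180].

### API

Orientations are given as [roll, pitch, yaw] about the fixed x, y, z axes, in that order (R = Rz(yaw) Ry(pitch) Rx(roll)).
In Python, from bench import sensors, optics, r gives the robot as it stands.
- The arm moves only by the tool apply_moves, never from a script. Its argument "targets" is a list of rows, each a list of 7 numbers: the shift along the tool's x, y, z in mm, then the turn, a rotation vector about the tool's x, y, z in rad, then the closure, from 0 (fully open) to 1 (shut). In form: [[x, y, z, wx, wy, wz, claw], ...]. A call has 1 to 20 rows; each row shifts and turns the commanded pose from where the row before left it, along the tool's axes as they then stand; what a row does not reach is not made up. A row lasts 1/8 s, in which the tool goes at most 62.5 mm and 10.7 degrees, less where a joint would pass 70% of its speed; a pose out of reach is approached as far as the arm can. A call is refused whole if a number of a shift passes 62.5 or a number of a turn 0.188, either way. A call with a gripper value outside its range is refused whole. The fingers move at their own pace and stop on an object; "force" is the grip in N (left out, the last holds). Time passes only in rows, so rows that do not move let the fingers close. It gives the time, the measured TCP pose, the force, the opening and the grip force at its end, in the units of the state.
- sensors.sense(): the state, without advancing time (a new reading comes with each control period).
- optics.snapshot(name): name is "scene" or "side" or "wrist"; returns the picture (480x640x3 uint8, red, green, blue); there is no depth.
- optics.get_calibration(name): a dict with "camera_matrix" (3x3 intrinsics, pixels), "pose" (4x4, takes a point from camera to world coordinates). Camera axes: x right, y down, z forward; pixel columns grow to the right and rows downward; lengths in mm; the calibration is good to about 2 mm. A picture is of the moment at which its call begins: read the wrist's pose just before it. get_calibration takes no time and is no camera call; for the wrist camera it gives the pose at the moment of the call.
- r.hand_in(): hands the job in; it is judged then, once.
The state is a dict: "time": time; "joint_pos": joint angles; "qd": joint speeds; "joint_efforts": joint torques, N m; "tool_pos": TCP position; "tcp_rot": TCP orientation; "ft_force": force on the tool from outside, world axes, zero at the start; "wrist_torque": the same for the moment, N m; "finger_gap": finger opening in mm; "grip_force": force on a finger pad.
Only numpy, scipy, OpenCV 4.12 (cv2) and the standard library are available. Lean on these libraries where they do the work, as an engineer would, in place of code of your own. Each camera call takes 0.05 s, during which the arm holds its last target. There are 200 camera calls.

## Working session

There is one attempt and no reset: what is moved stays moved. The work goes in short steps, Python scripts to look and compute and a tool call to move; the robot and the scene stay as the last step left them, time stands still between calls to the robot, and variables do not carry over. Pictures are saved under pics/ and viewed, at most 10 in all, crops included, and the job is handed in when it is done.

Besides the shell and the picture viewer there is one more tool, called by a JSON object that holds its "api" and its "payload", one argument or row to a line. apply_moves: Moves the arm, as the interface text tells. Its arguments: {"type":"object","properties":{"targets":{"type":"array"},"force":{"type":"number"}},"required":["targets"]}

```bash
mkdir -p pics
python3 - <<'E'
from bench import sensors, optics, r
import cv2,numpy as np
np.set_printoptions(precision=3,suppress=True)
print(sensors.sense())
for n in("scene","side","wrist"):
    c=optics.get_calibration(n);print(n,c["camera_matrix"],c["pose"])
    cv2.imwrite(f"pics/{n}0.png",optics.snapshot(n)[:,:,::-1])
E
```

```text
{'time': 0.0, 'joint_pos': array([72.113,  7.516, 85.329, -0.001, 87.262, -4.894]), 'qd': array([ 0.   , -0.07 ,  0.034,  0.02 ,  0.153,  0.027]), 'joint_efforts': array([ -0.001, -56.937, -50.057,  -0.   ,   0.014,   0.   ]), 'tool_pos': array([134.728, 584.113, 230.241]), 'tcp_rot': array([-179.894,   -0.008,  167.007]), 'ft_force': array([-0.051, -0.345, -0.249]), 'wrist_torque': array([-0.   , -0.026, -0.029]), 'grip_force': 0.0, 'finger_gap': 85.526164910038}
scene [[457.64    0.    314.513]
 [  0.    457.64  238.829]
 [  0.      0.      1.   ]] [[  -0.784    0.361   -0.504 1258.79 ]
 [   0.62     0.447   -0.645 1020.853]
 [  -0.007   -0.818   -0.575  980.759]
 [   0.       0.       0.       1.   ]]
side [[445.712   0.    317.466]
 [  0.    445.712 240.327]
 [  0.      0.      1.   ]] [[   0.948   -0.2      0.247  248.599]
 [  -0.318   -0.599    0.735 -755.799]
 [   0.001   -0.775   -0.631  870.707]
 [   0.       0.       0.       1.   ]]
wrist [[400.714   0.    315.906]
 [  0.    400.714 233.897]
 [  0.      0.      1.   ]] [[  0.225   0.928   0.297  58.513]
 [  0.974  -0.214  -0.07  601.982]
 [ -0.001   0.305  -0.952 372.868]
 [  0.      0.      0.      1.   ]]
```

View pics/scene0.png

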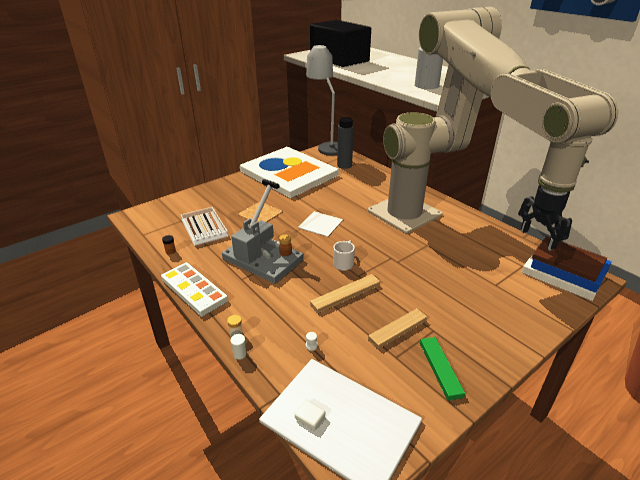

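View pics/side0.png

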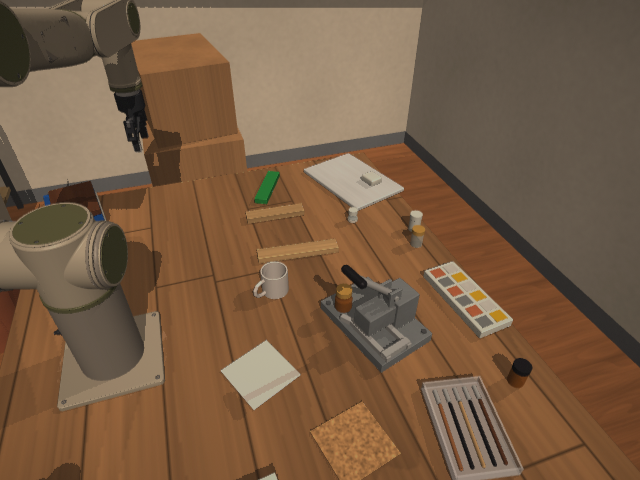

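The scene view shows the press at (262,250), jar (285,243), long bar (345,292), short bar (398,327), and mug (344,255). The side view shows the jar at (344,298), cork mat (355,440), short bar (275,213), long bar (298,250), press (378,325), and tray (470,428).

```bash
cat > h.py <<'E'
from bench import sensors, optics, r
import cv2,numpy as np
np.set_printoptions(precision=2,suppress=True)
def ray(cal,p,z):
    K,T=cal["camera_matrix"],cal["pose"]
    d=T[:3,:3]@np.linalg.solve(K,[p[0],p[1],1.]); o=T[:3,3]
    return o+d*(z-o[2])/d[2]
def proj(cal,P):
    K,T=cal["camera_matrix"],cal["pose"]
    q=K@(T[:3,:3].T@(np.asarray(P,float)-T[:3,3])); return q[:2]/q[2]
def tri(c1,p1,c2,p2):
    A=[];b=[]
    for c,p in((c1,p1),(c2,p2)):
        d=c["pose"][:3,:3]@np.linalg.solve(c["camera_matrix"],[p[0],p[1],1.]);d/=np.linalg.norm(d)
        M=np.eye(3)-np.outer(d,d);A.append(M);b.append(M@c["pose"][:3,3])
    return np.linalg.lstsq(np.vstack(A),np.hstack(b),rcond=None)[0]
E
python3 - <<'E'
from h import *
a=cv2.imread("pics/side0.png");b=cv2.imread("pics/scene0.png")
x=cv2.resize(a[255:375,305:445],None,fx=4,fy=4,interpolation=cv2.INTER_CUBIC)
y=cv2.resize(b[175:285,215:315],None,fx=4.364,fy=4.364,interpolation=cv2.INTER_CUBIC)[:480]
cv2.imwrite("pics/crop.png",np.hstack([x,y])[:, :800] if 0 else cv2.resize(np.hstack([x,y]),(800,int(480*800/(560+y.shape[1])))))
cs=optics.get_calibration("side");cc=optics.get_calibration("scene")
for n,c,im in(("side",cs,a),("scene",cc,b)):
    h=cv2.cvtColor(im,cv2.COLOR_BGR2HSV)
    for nm,roi,z in(("short",(240,200,70,26) if n=="side" else (365,305,70,45),20),("long",(250,234,95,32) if n=="side" else(305,270,80,45),20),("mat",(300,395,110,85) if n=="side" else(235,195,50,30),4)):
        X,Y,W,H=roi
        s=h[Y:Y+H,X:X+W]
        m=((s[...,2]>(165 if nm!="mat" else 130))&(s[...,0]>(12 if nm!="mat" else 10))&(s[...,0]<26)&(s[...,1]>70)).astype(np.uint8)
        ct=max(cv2.findContours(m,0,2)[0],key=cv2.contourArea)+[X,Y]
        if nm!="mat" or n=="side" or 1:
            q=cv2.approxPolyDP(cv2.convexHull(ct),2,True)[:,0]
        print(n,nm,cv2.contourArea(ct));print(np.hstack([q,[ray(c,p,z)[:2] for p in q]]))
E
```

```text
side short 1.5
[[251.   218.   414.48 410.35]
 [249.   217.   409.49 417.76]]
side long 500.0
[[338.   247.   629.23 185.64]
 [258.   257.   394.12 216.66]
 [258.   252.   398.98 238.41]
 [320.   242.   586.06 224.7 ]
 [336.   242.   631.74 209.47]]
side mat 3990.5
[[ 362.    401.    505.26 -291.95]
 [ 400.    453.    531.91 -417.76]
 [ 360.    479.    439.51 -437.73]
 [ 340.    479.    404.26 -425.95]
 [ 310.    431.    379.67 -320.09]]
scene short 1719.0
[[434.   305.   350.57 442.83]
 [434.   330.   431.1  509.49]
 [379.   344.   589.76 449.09]
 [365.   330.   583.71 387.05]
 [365.   305.   512.88 312.39]]
scene long 1720.0
[[384.   270.   347.74 229.68]
 [384.   293.   429.38 310.15]
 [317.   314.   650.09 251.46]
 [305.   314.   677.8  229.2 ]
 [305.   270.   552.32  64.84]]
scene mat 602.0
[[ 284.    195.    300.02 -415.13]
 [ 284.    224.    431.65 -228.61]
 [ 256.    221.    505.02 -315.73]
 [ 268.    195.    353.58 -458.63]]
```

View pics/crop.png

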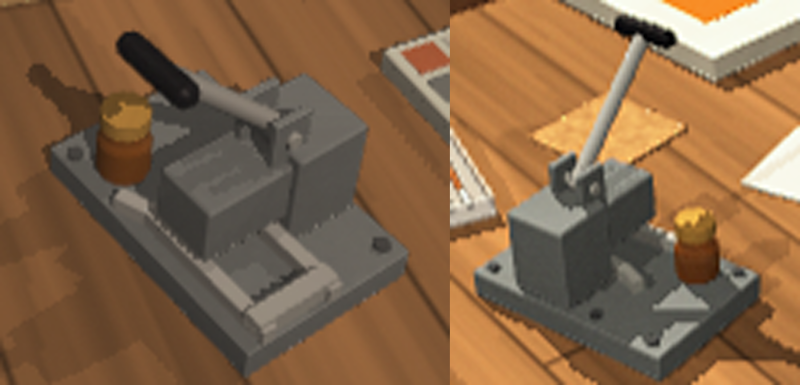

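The crop shows the jar standing at the in-feed between the rails' flared ends, with the end stop at the far end. Bed-top corners in the side view are about (321,302), (381,366) and (431,333). In the scene view they are about (222,251), (273,278) and (303,253).

Run:
```python
from h import *
cs=optics.get_calibration("side");cc=optics.get_calibration("scene")
obs=[(cs,(320.6,301.7),(-70,150)),(cs,(381.3,366.4),(-70,-90)),(cs,(431,332.8),(90,-90)),(cc,(222.1,251.5),(90,-90)),(cc,(273.5,278.3),(90,150)),(cc,(302.9,253.5),(-70,150))]
W=np.array([ray(c,p,30)[:2] for c,p,_ in obs]);L=np.array([o[2] for o in obs],float)
print(np.hstack([L,W]))
A=L-L.mean(0);B=W-W.mean(0)
th=np.arctan2((A[:,0]*B[:,1]-A[:,1]*B[:,0]).sum(),(A*B).sum());R=np.array([[np.cos(th),-np.sin(th)],[np.sin(th),np.cos(th)]])
t=W.mean(0)-R@L.mean(0);print("press",np.degrees(th),t,(L@R.T+t-W))
def sc(p):return ((p[0]-450)/3.505+215,p[1]/3.505+175)
def sd(p):return (p[0]/3.213+305,p[1]/3.213+255)
print("jar captop",ray(cs,sd((128,103)),65),ray(cc,sc((694,216)),65), "jar base",ray(cs,sd((123,172)),30),ray(cc,sc((697,272)),30))
hd=tri(cs,sd((157,68)),cc,sc((645,31)));print("handle",hd,"expect",R@[-93,0]+t)
a=cv2.imread("pics/side0.png");b=cv2.imread("pics/scene0.png")
for im,p in((a,(275,212)),(a,(300,248)),(a,(275,230)),(b,(398,326)),(b,(345,290)),(b,(370,310))):print(p,cv2.cvtColor(im,cv2.COLOR_BGR2HSV)[p[1],p[0]])
for n,c,im,rois in(("side",cs,a,((240,200,70,26),(250,234,95,32))),("scene",cc,b,((365,305,70,45),(305,270,80,45)))):
    h=cv2.cvtColor(im,cv2.COLOR_BGR2Lab)
    for X,Y,Wd,H in rois:
        s=cv2.cvtColor(im[Y:Y+H,X:X+Wd],cv2.COLOR_BGR2HSV)
        _,m=cv2.threshold(im[Y:Y+H,X:X+Wd,1],0,1,cv2.THRESH_OTSU)
        ct=max(cv2.findContours(m,0,2)[0],key=cv2.contourArea)+[X,Y]
        q=cv2.approxPolyDP(cv2.convexHull(ct),1.6,True)[:,0]
        print(n,cv2.contourArea(ct));print(np.hstack([q,[np.r_[ray(c,p,20)[:2],ray(c,p,0)[:2]] for p in q]]))
```

```text
[[ -70.    150.    506.16  -15.04]
 [ -70.    -90.    571.1  -241.63]
 [  90.    -90.    723.18 -193.26]
 [  90.    -90.    722.73 -188.02]
 [  90.    150.    664.52   44.81]
 [ -70.    150.    510.37   -1.75]]
press 15.858223608993383 [ 614.92 -130.74] [[ 0.44  9.46]
 [ 1.08  5.19]
 [ 2.91  0.54]
 [ 3.36 -4.7 ]
 [-4.02 -6.67]
 [-3.77 -3.82]]
jar captop [570.   -17.72  65.  ] [528.34 -83.02  65.  ] jar base [552.75 -55.13  30.  ] [554.33 -43.87  30.  ]
handle [ 526.64 -156.22  242.43] expect [ 525.46 -156.15]
(275, 212) [ 15 136 161]
(300, 248) [ 15 138 174]
(275, 230) [ 13 149 120]
(398, 326) [ 19 133 236]
(345, 290) [ 20 126 243]
(370, 310) [ 13 161 174]
side 395.5
[[303.   208.   589.79 410.96 597.81 438.39]
 [299.   211.   572.27 398.72 579.88 425.86]
 [247.   218.   402.26 414.42 405.87 441.93]
 [246.   211.   406.96 453.8  410.69 482.23]
 [301.   203.   592.   441.1  600.07 469.24]]
side 1050.5
[[338.   246.   630.85 189.97 639.84 212.21]
 [334.   252.   610.1  168.   618.6  189.72]
 [285.   265.   459.07 158.86 464.01 180.36]
 [263.   265.   400.01 178.56 403.57 200.52]
 [259.   262.   392.08 194.58 395.46 216.92]
 [257.   249.   399.17 252.67 402.71 276.38]
 [334.   238.   632.65 229.39 641.68 252.55]]
scene 658.5
[[426.   316.   405.52 458.51 387.76 446.8 ]
 [378.   344.   591.9  447.37 578.02 435.43]
 [369.   336.   590.72 410.65 576.81 397.94]
 [416.   308.   402.75 417.56 384.93 405.  ]]
scene 788.5
[[378.   280.   399.59 253.78 381.71 237.81]
 [317.   314.   650.09 251.46 637.42 235.44]
 [305.   314.   677.8  229.2  665.71 212.72]
 [305.   290.   613.03 144.37 599.59 126.12]
 [367.   273.   402.57 205.66 384.75 188.69]
 [372.   274.   393.37 219.71 375.36 203.03]]
```

{"api": "apply_moves", "payload": {
  "targets": [
    [-33.5, -31, -2, 0, 0, 0, 0],
    [-33.5, -31, -2, 0, 0, 0, 0],
    [-33.5, -31, -2, 0, 0, 0, 0],
    [-33.5, -31, -2, 0, 0, 0, 0],
    [-33.5, -31, -2, 0, 0, 0, 0],
    [-33.5, -31, -2, 0, 0, 0, 0],
    [-33.5, -31, -2, 0, 0, 0, 0],
    [-33.5, -31, -2, 0, 0, 0, 0],
    [-33.5, -31, -2, 0, 0, 0, 0],
    [-33.5, -31, -2, 0, 0, 0, 0],
    [-33.5, -31, -2, 0, 0, 0, 0],
    [-33.5, -31, -2, 0, 0, 0, 0],
    [-33.5, -31, -2, 0, 0, 0, 0],
    [-33.5, -31, -2, 0, 0, 0, 0],
    [-33.5, -31, -2, 0, 0, 0, 0],
    [-33.5, -31, -2, 0, 0, 0, 0],
    [0, 0, 0, 0, 0, 0.177, 0],
    [0, 0, 0, 0, 0, 0.177, 0],
    [0, 0, 0, 0, 0, 0.177, 0],
    [0, 0, 0, 0, 0, 0.177, 0]
  ]
}}

```text
time: 2.65
tool_pos: [545.4, -19.3, 262.9]
tcp_rot: [-180.0, -0.0, 126.1]
ft_force: [0.2, -0.2, 0.6]
finger_gap: 85.2
grip_force: 0.0
```

{"api": "apply_moves", "payload": {
  "targets": [
    [0, 0, 0, 0, 0, 0.177, 0],
    [0, 0, 0, 0, 0, 0.177, 0],
    [0, 0, 0, 0, 0, 0, 0],
    [0, 0, 0, 0, 0, 0, 0]
  ]
}}

```text
time: 3.15
tool_pos: [545.6, -19.2, 263.1]
tcp_rot: [-180.0, -0.0, 106.4]
ft_force: [-0.2, 0.4, -0.3]
finger_gap: 85.1
grip_force: 0.0
```

Run:
```python
from h import *
import pickle
c=optics.get_calibration("wrist");im=optics.snapshot("wrist")[:,:,::-1]
cv2.imwrite("pics/w1.png",im);pickle.dump(c,open("w1.pkl","wb"))
s=sensors.sense();print(s["tool_pos"],s["tcp_rot"],s["ft_force"],s["time"]);print(c["pose"])
```

```text
[545.57 -19.16 263.16] [-179.99   -0.01  106.35] [ 0.02 -0.43  0.3 ] 3.2
[[  0.96   0.27   0.09 523.39]
 [  0.28  -0.91  -0.29  55.83]
 [ -0.     0.3   -0.95 405.64]
 [  0.     0.     0.     1.  ]]
```

View pics/w1.png

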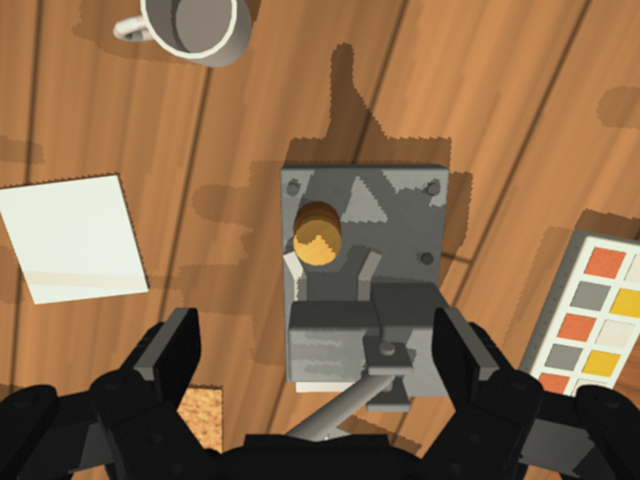

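The wrist view shows the press bed's far edge from (282,169) to (448,167). The jar cap is at about (318,243) and the rails' flared tips are at (293,255) and (370,255). The head is at (335,340), the mug is at (200,25), and the cork mat's corner is at (205,390).

Run:
```python
from h import *
import pickle
c=pickle.load(open("w1.pkl","rb"));im=cv2.imread("pics/w1.png");h=cv2.cvtColor(im,cv2.COLOR_BGR2HSV)
m=((h[...,1]<60)).astype(np.uint8)
# per-row bed edges
L=[];R=[]
for y in range(180,290,6):
    xs=np.where(m[y,270:470])[0]+270; L.append((xs[0],y));R.append((xs[-1]+1,y))
T=[(x,np.where(m[140:200,x])[0][0]+140) for x in range(292,440,8)]
def line(pts,z):
    P=np.array([ray(c,p,z)[:2] for p in pts]);vx,vy,x,y=cv2.fitLine(P.astype(np.float32),cv2.DIST_HUBER,0,.01,.01).ravel()
    n=np.array([-vy,vx]);res=(P-[x,y])@n;print(np.degrees(np.arctan2(vy,vx)),x,y,"res",np.abs(res).max());return np.array([vx,vy]),np.array([x,y])
l=line(L,30);rr=line(R,30);t=line(T,30)
for a in(l,rr):
    s=np.linalg.solve(np.c_[a[0],-t[0]],t[1]-a[1]);print("corner",a[1]+s[0]*a[0])
cap=((h[...,0]>15)&(h[...,0]<28)&(h[...,1]>120)&(h[...,2]>100)).astype(np.uint8);cap[:190]=0;cap[280:]=0;cap[:,:285]=0;cap[:,350:]=0
ct=max(cv2.findContours(cap,0,2)[0],key=cv2.contourArea);x,y,w,hh=cv2.boundingRect(ct);print("cap",x,y,w,hh)
for v in(y+hh-w*.48,):print("jar",ray(c,(x+w/2,v),95))
pr=np.r_[ray(c,(x,240),95)[:2],ray(c,(x+w,240),95)[:2]];print(np.linalg.norm(pr[2:]-pr[:2]))
print("whites rail px row 275,295:",[np.where((h[y,280:400,2]>140)&(h[y,280:400,1]<60))[0]+280 for y in(262,272,280,290)])
```

```text
-73.56949 524.6232 -65.94887 res 0.5131523178693139
-73.8778 677.0199 -24.548986 res 0.4688005716420856
16.353643 584.7901 19.0289 res 4.3502146438160546e-06
corner [506.35  -3.99]
corner [658.2   40.57]
cap 293 219 48 46
jar [554.13 -45.86  95.  ]
39.25625559993454
whites rail px row 275,295: [array([285, 286, 287, 288, 289, 290, 291, 292, 293, 294, 295, 296, 297,
       298, 299]), array([290, 291, 292, 293, 294, 295, 296, 297, 298, 299, 300, 301, 302]), array([293, 294, 295, 296, 297]), array([293, 294, 295, 296, 297, 298])]
```

{"api": "apply_moves", "payload": {
  "targets": [
    [-14, 0, 20, 0, 0, 0, 0],
    [-14, 0.5, 40, 0, 0, 0, 0],
    [0, 0, 40, 0, 0, 0, 0],
    [0, 0, 40, 0, 0, 0, 0],
    [0, 0, 40, 0, 0, 0, 0],
    [0, 0, 25, 0, 0, 0, 0],
    [0, 0, 16, 0, 0, 0, 0],
    [0, 0, 0, 0, 0, 0, 0],
    [0, 0, 0, 0, 0, 0, 1],
    [0, 0, 0, 0, 0, 0, 1],
    [0, 0, 0, 0, 0, 0, 1],
    [0, 0, 0, 0, 0, 0, 1],
    [0, 0, 0, 0, 0, 0, 1],
    [0, 0, 0, 0, 0, 0, 1]
  ],
  "force": 40
}}

```text
time: 4.95
tool_pos: [555.1, -46.2, 43.9]
tcp_rot: [179.9, 0.1, 106.2]
ft_force: [-0.8, -0.2, 6.1]
finger_gap: 42.6
grip_force: 41.3
```

{"api": "apply_moves", "payload": {
  "targets": [
    [0, 0, -20, 0, 0, 0, 1],
    [0, 0, -40, 0, 0, 0, 1],
    [0, 0, -50, 0, 0, 0, 1],
    [11, -32, 0, 0, 0, 0, 1],
    [11, -32, 0, 0, 0, 0, 1],
    [11, -32, 0, 0, 0, 0, 1],
    [11, -32, 0, 0, 0, 0, 1],
    [-32.6, -5.8, 0, 0, 0, 0, 1],
    [-32.6, -5.8, 0, 0, 0, 0, 1],
    [-32.6, -5.8, 0, 0, 0, 0, 1],
    [-32.6, -5.8, 0, 0, 0, 0, 1],
    [-32.6, -5.8, 0, 0, 0, 0, 1],
    [-32.6, -5.8, 0, 0, 0, 0, 1],
    [-32.6, -5.8, 0, 0, 0, 0, 1],
    [-32.6, -5.8, 0, 0, 0, 0, 1],
    [-32.6, -5.8, 0, 0, 0, 0, 1],
    [-32.6, -5.8, 0, 0, 0, 0, 1],
    [0, 0, 40, 0, 0, 0, 1],
    [0, 0, 40, 0, 0, 0, 1],
    [0, 0, 15, 0, 0, 0, 1]
  ]
}}

```text
time: 7.45
tool_pos: [452.4, -367.3, 55.4]
tcp_rot: [-179.9, -0.2, 106.2]
ft_force: [-0.6, 0.0, 0.7]
finger_gap: 42.3
grip_force: 41.0
```

Run:
```python
from h import *
s=sensors.sense();print(s["tool_pos"],s["ft_force"],s["finger_gap"],s["grip_force"])
cv2.imwrite("pics/s2.png",optics.snapshot("side")[:,:,::-1])
```

```text
[ 452.35 -367.32   55.4 ] [-0.58  0.05  0.69] 42.3056251093984 41.01974530611187
```

View pics/s2.png

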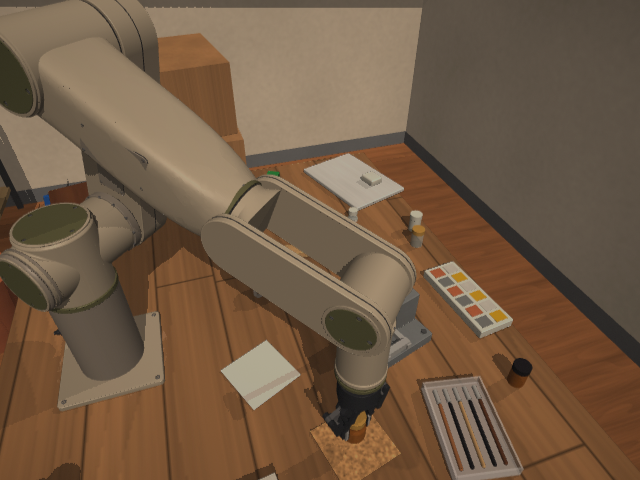

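The side view shows the jar held just above the middle of the cork mat at (356,430), with everything else undisturbed.

{"api": "apply_moves", "payload": {
  "targets": [
    [1, 2, 18, 0, 0, 0, 1],
    [0, 0, 10, 0, 0, 0, 1],
    [0, 0, 5, 0, 0, 0, 1],
    [0, 0, 3, 0, 0, 0, 1],
    [0, 0, 0, 0, 0, 0, 1]
  ]
}}

```text
time: 8.12
tool_pos: [455.5, -367.2, 21.5]
tcp_rot: [180.0, 0.0, 106.2]
ft_force: [-0.4, -0.1, -1.2]
finger_gap: 42.3
grip_force: 41.1
```

{"api": "apply_moves", "payload": {
  "targets": [
    [0, 0, 2.5, 0, 0, 0, 1],
    [0, 0, 1.5, 0, 0, 0, 1],
    [0, 0, 0, 0, 0, 0, 1]
  ]
}}

```text
time: 8.5
tool_pos: [455.6, -367.3, 17.9]
tcp_rot: [180.0, 0.0, 106.2]
ft_force: [-1.5, 2.1, 4.5]
finger_gap: 42.6
grip_force: 41.5
```

{"api": "apply_moves", "payload": {
  "targets": [
    [0, 0, 0, 0, 0, 0, 0.6],
    [0, 0, 0, 0, 0, 0, 0],
    [0, 0, 0, 0, 0, 0, 0],
    [0, 0, 0, 0, 0, 0, 0],
    [0, 0, -20, 0, 0, 0, 0],
    [0, 0, -50, 0, 0, 0, 0],
    [0, 0, -60, 0, 0, 0, 0],
    [0, 0, -60, 0, 0, 0, 0],
    [41, 6, 0, 0, 0, 0, 0],
    [41, 6, 0, 0, 0, 0, 0],
    [41, 6, 0, 0, 0, 0, 0],
    [41, 6, 0, 0, 0, 0, 0],
    [41, 6, 0, 0, 0, 0, 0],
    [41, 6, 0, 0, 0, 0, 0],
    [41, 6, 0, 0, 0, 0, 0],
    [41, 6, 0, 0, 0, 0, 0],
    [43, 20, 0, 0, 0, 0, 0],
    [43, 20, 0, 0, 0, 0, 0],
    [43, 20, 0, 0, 0, 0, 0],
    [43, 20, 0, 0, 0, 0, 0]
  ]
}}

```text
time: 11.0
tool_pos: [439.5, 150.5, 209.1]
tcp_rot: [179.9, 0.0, 106.2]
ft_force: [1.1, -0.1, 0.1]
finger_gap: 85.7
grip_force: 0.0
```

{"api": "apply_moves", "payload": {
  "targets": [
    [43, 20, -5, 0, 0, 0, 0],
    [43, 20, -5, 0, 0, 0, 0],
    [43, 20, -5, 0, 0, 0, 0],
    [43, 20, -5, 0, 0, 0, 0],
    [43, 20, -5, 0, 0, 0, 0],
    [43, 20, -5, 0, 0, 0, 0],
    [0, 0, 0, 0, 0, -0.177, 0],
    [0, 0, 0, 0, 0, -0.177, 0],
    [0, 0, 0, 0, 0, -0.177, 0],
    [0, 0, 0, 0, 0, -0.177, 0],
    [0, 0, 0, 0, 0, -0.177, 0],
    [0, 0, 0, 0, 0, -0.177, 0],
    [0, 0, 0, 0, 0, -0.177, 0],
    [0, 0, 0, 0, 0, 0, 0],
    [0, 0, 0, 0, 0, 0, 0]
  ]
}}

```text
time: 12.88
tool_pos: [482.7, 430.1, 238.2]
tcp_rot: [180.0, 0.0, 176.9]
ft_force: [-0.2, -0.2, 0.2]
finger_gap: 85.3
grip_force: 0.0
```

Run:
```python
from h import *
import pickle
c=optics.get_calibration("wrist");im=optics.snapshot("wrist")[:,:,::-1]
cs=optics.get_calibration("side")
w2=im.copy();sd=optics.snapshot("side")[:,:,::-1]
cv2.imwrite("pics/w2raw.png",im);pickle.dump(c,open("w2.pkl","wb"))
s=sensors.sense();print(s["tool_pos"],s["tcp_rot"],s["time"])
v=np.hstack([cv2.resize(im,(520,390)),cv2.resize(sd[250:480,230:395],(280,390))]);cv2.imwrite("pics/w2.png",v)
h=cv2.cvtColor(im,cv2.COLOR_BGR2HSV)
print([h[int(p[1]),int(p[0])] for p in (proj(c,(498,433,20)),proj(c,(440,433,20)),proj(c,(498,490,0)),proj(c,(498,380,0)))],proj(c,(498,433,20)))
```

```text
[482.66 430.06 237.72] [179.99   0.02 177.  ] 12.975
[array([ 18, 125, 232], dtype=uint8), array([ 17, 128, 223], dtype=uint8), array([ 14, 144, 161], dtype=uint8), array([ 14, 145, 163], dtype=uint8)] [319.59 210.98]
```

View pics/w2.png

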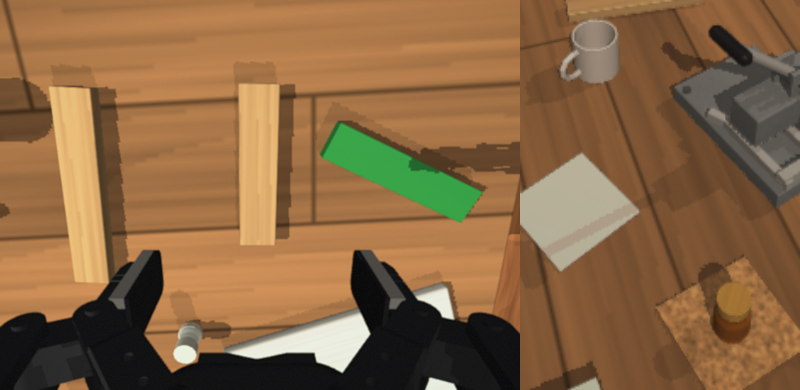

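The jar stands on the mat, at (735,310) in the right inset. In the wrist inset the short bar runs from (258,85) to (258,245), with the long bar at (80,180) and the green look-alike at (400,170).

Run:
```python
from h import *
import pickle
c=pickle.load(open("w2.pkl","rb"));im=cv2.imread("pics/w2raw.png");h=cv2.cvtColor(im,cv2.COLOR_BGR2HSV)
m=((h[...,2]>195)&(h[...,0]>14)&(h[...,0]<25)&(h[...,1]>80)).astype(np.uint8)
m[:,:270]=0;m[:,360:]=0;m[:80]=0;m[320:]=0
ct=max(cv2.findContours(m,0,1)[0],key=cv2.contourArea)[:,0]
P=np.array([ray(c,p,20)[:2] for p in ct],np.float32)
(x,y),(w,hh),a=cv2.minAreaRect(P);print((x,y),(w,hh),a,cv2.boundingRect(ct))
```

```text
(496.78826904296875, 431.02081298828125) (42.56840896606445, 188.1346893310547) 86.28388214111328 (294, 103, 49, 199)
```

{"api": "apply_moves", "payload": {
  "targets": [
    [20, 0, 20, 0, 0, 0.012, 0],
    [20, 1, 40, 0, 0, 0, 0],
    [16, 1.5, 40, 0, 0, 0, 0],
    [0, 0, 40, 0, 0, 0, 0],
    [0, 0, 40, 0, 0, 0, 0],
    [0, 0, 30, 0, 0, 0, 0],
    [0, 0, 15, 0, 0, 0, 0],
    [0, 0, 7, 0, 0, 0, 0],
    [0, 0, 0, 0, 0, 0, 0],
    [0, 0, 0, 0, 0, 0, 1],
    [0, 0, 0, 0, 0, 0, 1],
    [0, 0, 0, 0, 0, 0, 1],
    [0, 0, 0, 0, 0, 0, 1],
    [0, 0, 0, 0, 0, 0, 1],
    [0, 0, 0, 0, 0, 0, 1]
  ],
  "force": 80
}}

```text
time: 14.85
tool_pos: [427.7, 436.5, 6.7]
tcp_rot: [179.9, 0.1, 176.5]
ft_force: [0.2, 0.4, 6.2]
finger_gap: 41.9
grip_force: 82.5
```

{"api": "apply_moves", "payload": {
  "targets": [
    [0, 0, -10, 0, 0, 0, 1],
    [0, 0, -30, 0, 0, 0, 1],
    [0, 0, -40, 0, 0, 0, 1],
    [0, 0, -40, 0, 0, 0, 1],
    [0, 0, -30, 0, 0, 0, 1]
  ]
}}

```text
time: 15.48
tool_pos: [427.1, 436.0, 157.8]
tcp_rot: [179.9, 0.1, 176.5]
ft_force: [0.4, 0.4, -1.0]
finger_gap: 41.8
grip_force: 81.7
```

Run:
```python
from h import *
import pickle
cs=optics.get_calibration("side");cc=optics.get_calibration("scene");c=pickle.load(open("w1.pkl","rb"))
print("mug top",ray(cs,(273,269),72),ray(cc,(344,247),72),"wrist rim pts",[ray(c,p,72)[:2] for p in((141,5),(245,5),(195,58))])
print(sensors.sense()["tool_pos"],sensors.sense()["tcp_rot"],sensors.sense()["ft_force"])
```

```text
mug top [412.15  97.86  72.  ] [413.67 101.32  72.  ] wrist rim pts [array([379.32,  87.52]), array([453.08, 109.17]), array([424.59,  63.22])]
[427.13 435.98 157.81] [179.93   0.07 176.46] [ 0.35  0.39 -1.03]
```

{"api": "apply_moves", "payload": {
  "targets": [
    [-12.2, -33.3, 0, 0, 0, 0, 1],
    [-12.2, -33.3, 0, 0, 0, 0, 1],
    [-12.2, -33.3, 0, 0, 0, 0, 1],
    [-12.2, -33.3, 0, 0, 0, 0, 1],
    [-12.2, -33.3, 0, 0, 0, 0, 1],
    [-12.2, -33.3, 0, 0, 0, 0, 1],
    [-12.2, -33.3, 0, 0, 0, 0, 1],
    [-12.2, -33.3, 0, 0, 0, 0, 1],
    [-12.2, -33.3, 0, 0, 0, 0, 1],
    [-12.2, -33.3, 0, 0, 0, 0, 1],
    [0, 0, 0, 0, 0, 0.1746, 1],
    [0, 0, 0, 0, 0, 0.1746, 1],
    [0, 0, 0, 0, 0, 0.1746, 1],
    [0, 0, 0, 0, 0, 0.1746, 1],
    [0, 0, 0, 0, 0, 0.1746, 1],
    [0, 0, 0, 0, 0, 0.1746, 1],
    [0, 0, 0, 0, 0, 0.1746, 1],
    [0, 0, 0, 0, 0, 0, 1],
    [0, 0, 0, 0, 0, 0, 1]
  ]
}}

```text
time: 17.85
tool_pos: [528.0, 95.8, 155.4]
tcp_rot: [180.0, 0.0, 106.7]
ft_force: [0.4, -0.1, -1.2]
finger_gap: 41.9
grip_force: 81.6
```

{"api": "apply_moves", "payload": {
  "targets": [
    [0, 0, 30, 0, 0, 0, 1],
    [0, 0, 30, 0, 0, 0, 1],
    [0, 0, 30, 0, 0, 0, 1],
    [0, 0, 0, 0, 0, 0, 1],
    [0, 0, 0, 0, 0, 0, 1]
  ]
}}

```text
time: 18.48
tool_pos: [528.8, 95.9, 66.5]
tcp_rot: [179.9, 0.0, 106.5]
ft_force: [0.6, -0.9, -1.0]
finger_gap: 41.5
grip_force: 81.6
```

Run:
```python
from h import *
import pickle
c=optics.get_calibration("wrist");im=optics.snapshot("wrist")[:,:,::-1];sd=optics.snapshot("side")[:,:,::-1];sc=optics.snapshot("scene")[:,:,::-1]
cv2.imwrite("pics/w3raw.png",im);pickle.dump(c,open("w3.pkl","wb"));cv2.imwrite("pics/side3.png",sd);cv2.imwrite("pics/scene3.png",sc)
s=sensors.sense();print(s["tool_pos"],s["tcp_rot"],s["time"])
v=np.hstack([cv2.resize(im,(480,360)),cv2.resize(sd[210:360,290:423],(320,360))]);cv2.imwrite("pics/v3.png",v)
p=np.array([-20,240]);a=np.radians(16.3);R=np.array([[np.cos(a),-np.sin(a)],[np.sin(a),np.cos(a)]])
print("TCP in press",R.T@(s["tool_pos"][:2]-[614.8,-128.5]))
```

```text
[529.45  95.95  67.16] [179.83   0.03 106.46] 18.625
TCP in press [-18.92 239.39]
```

View pics/v3.png

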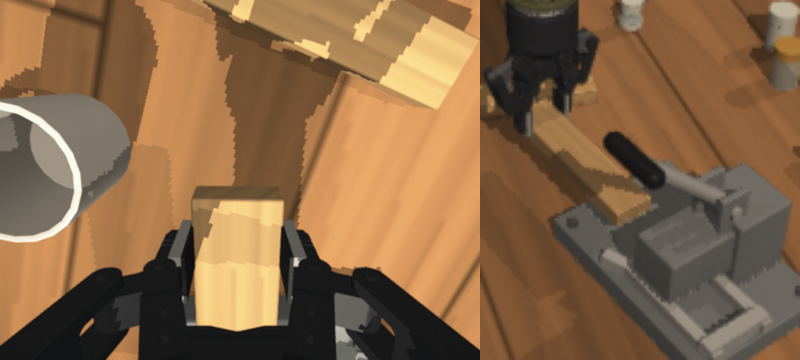

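The wrist inset shows the bar held square between the fingers at (237,250). The side inset shows it level, with its front end at (630,208) facing the channel mouth.

{"api": "apply_moves", "payload": {
  "targets": [
    [0, -1, 14, 0, 0, 0, 1],
    [0, 0, 8, 0, 0, 0, 1],
    [0, 0, 4, 0, 0, 0, 1],
    [0, 0, 2, 0, 0, 0, 1],
    [0, 0, 0, 0, 0, 0, 1]
  ]
}}

```text
time: 19.25
tool_pos: [527.2, 95.6, 37.2]
tcp_rot: [-180.0, -0.0, 106.4]
ft_force: [1.0, 0.0, -0.6]
finger_gap: 41.8
grip_force: 81.7
```

{"api": "apply_moves", "payload": {
  "targets": [
    [-8, 0.7, 0, 0, 0, 0, 1],
    [-8, 0, 0, 0, 0, 0, 1],
    [-8, 0, 0, 0, 0, 0, 1],
    [-8, 0, 0, 0, 0, 0, 1],
    [-8, 0, 0, 0, 0, 0, 1],
    [0, 0, 0, 0, 0, 0, 1]
  ]
}}

```text
time: 20.0
tool_pos: [539.3, 56.7, 37.3]
tcp_rot: [180.0, 0.0, 106.4]
ft_force: [0.2, 0.6, -0.8]
finger_gap: 41.5
grip_force: 81.7
```

{"api": "apply_moves", "payload": {
  "targets": [
    [-8, 0.2, 0, 0, 0, 0, 1],
    [-8, 0, 0, 0, 0, 0, 1],
    [-8, 0, 0, 0, 0, 0, 1],
    [-8, 0, 0, 0, 0, 0, 1],
    [-8, 0, 0, 0, 0, 0, 1],
    [-8, 0, 0, 0, 0, 0, 1],
    [-8, 0, 0, 0, 0, 0, 1],
    [-8, 0, 0, 0, 0, 0, 1],
    [0, 0, 0, 0, 0, 0, 1]
  ]
}}

```text
time: 21.12
tool_pos: [557.6, -4.5, 37.3]
tcp_rot: [180.0, 0.0, 106.4]
ft_force: [0.4, 0.4, -0.9]
finger_gap: 42.0
grip_force: 81.7
```

{"api": "apply_moves", "payload": {
  "targets": [
    [-8, 0, 0, 0, 0, 0, 1],
    [-8, 0, 0, 0, 0, 0, 1],
    [-8, 0, 0, 0, 0, 0, 1],
    [-6, 0, 0, 0, 0, 0, 1],
    [-3, 0, 0, 0, 0, 0, 1],
    [0, 0, 0, 0, 0, 0, 1]
  ]
}}

```text
time: 21.88
tool_pos: [566.8, -35.8, 37.3]
tcp_rot: [-180.0, -0.0, 106.4]
ft_force: [0.8, 0.5, -0.2]
finger_gap: 41.5
grip_force: 81.7
```

{"api": "apply_moves", "payload": {
  "targets": [
    [-2, 0, 0, 0, 0, 0, 1],
    [-2, 0, 0, 0, 0, 0, 1],
    [0, 0, 0, 0, 0, 0, 1]
  ]
}}

```text
time: 22.25
tool_pos: [568.0, -39.5, 37.3]
tcp_rot: [180.0, 0.0, 106.4]
ft_force: [0.5, -0.3, -0.5]
finger_gap: 41.9
grip_force: 81.7
```

{"api": "apply_moves", "payload": {
  "targets": [
    [-2, 0, 0, 0, 0, 0, 1],
    [-1.5, 0, 0, 0, 0, 0, 1],
    [0, 0, 0, 0, 0, 0, 1]
  ]
}}

```text
time: 22.62
tool_pos: [568.9, -42.9, 37.3]
tcp_rot: [180.0, 0.0, 106.4]
ft_force: [-0.4, -0.0, -1.3]
finger_gap: 41.5
grip_force: 81.7
```

{"api": "apply_moves", "payload": {
  "targets": [
    [-1.5, 0, 0, 0, 0, 0, 1],
    [0, 0, 0, 0, 0, 0, 1]
  ]
}}

```text
time: 22.88
tool_pos: [569.3, -44.3, 37.3]
tcp_rot: [-180.0, 0.0, 106.4]
ft_force: [0.2, -0.5, -0.5]
finger_gap: 42.2
grip_force: 81.7
```

{"api": "apply_moves", "payload": {
  "targets": [
    [-1.5, 0, 0, 0, 0, 0, 1],
    [0, 0, 0, 0, 0, 0, 1]
  ]
}}

```text
time: 23.12
tool_pos: [569.8, -45.8, 37.3]
tcp_rot: [180.0, 0.0, 106.4]
ft_force: [-0.6, -0.3, -0.5]
finger_gap: 41.9
grip_force: 81.7
```

{"api": "apply_moves", "payload": {
  "targets": [
    [-1.5, 0, 0, 0, 0, 0, 1],
    [0, 0, 0, 0, 0, 0, 1]
  ]
}}

```text
time: 23.38
tool_pos: [569.6, -46.0, 36.9]
tcp_rot: [-180.0, -0.1, 106.5]
ft_force: [-0.9, 5.2, 1.1]
finger_gap: 41.7
grip_force: 81.8
```

{"api": "apply_moves", "payload": {
  "targets": [
    [-0.8, 0, 0.5, 0, 0, 0, 1],
    [0, 0, 0.5, 0, 0, 0, 1],
    [0, 0, 0, 0, 0, 0, 1],
    [0, 0, 0, 0, 0, 0, 0.6],
    [0, 0, 0, 0, 0, 0, 0.3],
    [0, 0, 0, 0, 0, 0, 0],
    [0, 0, 0, 0, 0, 0, 0],
    [0, 0, 0, 0, 0, 0, 0]
  ]
}}

```text
time: 24.38
tool_pos: [570.4, -48.1, 36.3]
tcp_rot: [180.0, 0.0, 106.4]
ft_force: [0.3, 0.4, 0.1]
finger_gap: 85.0
grip_force: 0.0
```

{"api": "apply_moves", "payload": {
  "targets": [
    [0, 0, -30, 0, 0, 0, 0],
    [5, 0, -40, 0, 0, 0, 0],
    [25, 0, -50, 0, 0, 0, 0],
    [25, 0, -50, 0, 0, 0, 0],
    [5, 0, -50, 0, 0, 0, 0.5],
    [0, 0, 0, 0, 0, 0, 1],
    [0, 0, 0, 0, 0, 0, 1]
  ]
}}

```text
time: 25.25
tool_pos: [553.4, 9.6, 256.0]
tcp_rot: [180.0, 0.0, 106.4]
ft_force: [-0.5, -0.7, 0.3]
finger_gap: 32.4
grip_force: 0.0
```

Run:
```python
from h import *
import pickle
c=optics.get_calibration("wrist");im=optics.snapshot("wrist")[:,:,::-1];sd=optics.snapshot("side")[:,:,::-1]
cv2.imwrite("pics/w4raw.png",im);pickle.dump(c,open("w4.pkl","wb"));cv2.imwrite("pics/side4.png",sd)
s=sensors.sense();print(s["tool_pos"],s["tcp_rot"],s["time"])
v=np.hstack([cv2.resize(im,(440,330)),cv2.resize(sd[250:370,310:440],(357,330),interpolation=2)]);cv2.imwrite("pics/v4.png",v)
h=cv2.cvtColor(im,cv2.COLOR_BGR2HSV)
m=((h[...,1]>75)&(h[...,0]>12)&(h[...,0]<27)&(h[...,2]>60)).astype(np.uint8)
a=np.radians(16.3);R=np.array([[np.cos(a),-np.sin(a)],[np.sin(a),np.cos(a)]]);t=np.array([614.8,-128.5])
def pc(x,y,z=50):return proj(c,np.r_[R@[x,y]+t,z])
for y in(60,80,100,110):
    u0=pc(-60,y);u1=pc(20,y);n=200
    row=[m[int(round((u0+(u1-u0)*k/n)[1])),int(round((u0+(u1-u0)*k/n)[0]))] for k in range(n)]
    k=np.where(row)[0];print(y,"x edges",-60+80*k[0]/n,-60+80*k[-1]/n,len(k))
u=[pc(-20,y) for y in np.arange(60,150,.5)];k=[m[int(round(p[1])),int(round(p[0]))] for p in u]
print("rear end", np.arange(60,150,.5)[np.where(k)[0][[0,-1]]])
print("bed end z30:",[R.T@(ray(c,p,30)[:2]-t) for p in [(0,0)]][:0])
hb=[pc(-50,y,30) for y in np.arange(110,200,.5)];k=[h[int(round(p[1])),int(round(p[0])),1]<60 for p in hb];print("bed end",np.arange(110,200,.5)[np.where(k)[0][-1]])
```

```text
[552.58   9.49 254.41] [-179.84   -0.05  106.41] 25.35
60 x edges -42.4 1.2000000000000028 110
80 x edges -42.0 2.0 111
100 x edges -42.8 1.6000000000000014 112
110 x edges -42.4 2.0 112
rear end [ 60.  122.5]
bed end z30: []
bed end 151.5
```

View pics/v4.png

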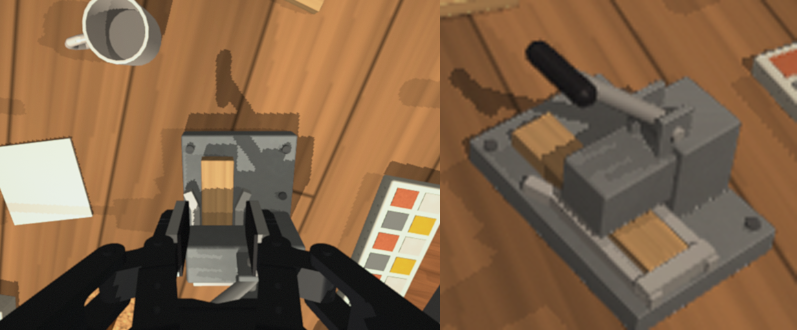

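The wrist inset shows the bar's rear end at (217,158). The side inset shows its front end lying flat between the rails against the stop at (655,245), and the lever is up. It is home, so next comes the lever.

{"api": "apply_moves", "payload": {
  "targets": [
    [0, 0, -25, 0, 0, 0, 1],
    [0, 0, -25, 0, 0, 0, 1],
    [-30, -14.4, 0, 0, 0, 0, 1],
    [-30, -14.4, 0, 0, 0, 0, 1],
    [-30, -14.4, 0, 0, 0, 0, 1],
    [-30, -14.4, 0, 0, 0, 0, 1],
    [-30, -14.4, 0, 0, 0, 0, 1],
    [0, 0, 20, 0, 0, 0, 1],
    [0, 0, 18, 0, 0, 0, 1],
    [0, 0, 0, 0, 0, 0, 1]
  ]
}}

```text
time: 26.6
tool_pos: [525.4, -153.1, 264.7]
tcp_rot: [-179.7, -0.2, 106.5]
ft_force: [0.4, 0.3, 0.1]
finger_gap: -0.2
grip_force: 0.0
```

{"api": "apply_moves", "payload": {
  "targets": [
    [0, 0, 6, 0, 0, 0, 1],
    [0, 0, 3, 0, 0, 0, 1],
    [0, -8, 9, 0, 0, 0, 1],
    [0, -8, 9, 0, 0, 0, 1],
    [0, 0, 0, 0, 0, 0, 1]
  ]
}}

```text
time: 27.22
tool_pos: [510.8, -159.3, 241.5]
tcp_rot: [180.0, 0.0, 106.4]
ft_force: [-0.2, 1.8, 5.0]
finger_gap: -0.0
grip_force: 2.7
```

{"api": "apply_moves", "payload": {
  "targets": [
    [0, -6.3, 11, 0, 0, 0, 1],
    [0, -6.3, 10, 0, 0, 0, 1],
    [0, -4.8, 11, 0, 0, 0, 1],
    [0, -4.8, 11, 0, 0, 0, 1],
    [0, -3.1, 11.5, 0, 0, 0, 1],
    [0, -3.1, 11.5, 0, 0, 0, 1],
    [0, -1.3, 12, 0, 0, 0, 1],
    [0, -1.3, 9, 0, 0, 0, 1],
    [0, 0, 0, 0, 0, 0, 1]
  ]
}}

```text
time: 28.35
tool_pos: [481.0, -168.9, 154.7]
tcp_rot: [-179.9, 0.1, 106.4]
ft_force: [-5.4, -2.2, 9.0]
finger_gap: 0.1
grip_force: 4.5
```

{"api": "apply_moves", "payload": {
  "targets": [
    [0, 0, 4, 0, 0, 0, 1],
    [0, 0, 3, 0, 0, 0, 1],
    [0, 0, 0, 0, 0, 0, 1]
  ]
}}

```text
time: 28.72
tool_pos: [481.2, -168.9, 148.2]
tcp_rot: [-180.0, 0.1, 106.4]
ft_force: [-5.6, -2.9, 9.0]
finger_gap: -0.4
grip_force: 4.5
```

{"api": "apply_moves", "payload": {
  "targets": [
    [0, 0, 2.5, 0, 0, 0, 1],
    [0, 0, 0, 0, 0, 0, 1]
  ]
}}

```text
time: 28.98
tool_pos: [481.4, -169.0, 147.1]
tcp_rot: [-180.0, 0.1, 106.4]
ft_force: [-10.0, -0.0, 17.9]
finger_gap: 0.2
grip_force: 8.7
```

{"api": "apply_moves", "payload": {
  "targets": [
    [0, 0, 1.5, 0, 0, 0, 1],
    [0, 0, 0, 0, 0, 0, 1]
  ]
}}

```text
time: 29.22
tool_pos: [481.5, -169.0, 146.7]
tcp_rot: [180.0, 0.1, 106.4]
ft_force: [-15.2, 1.6, 25.4]
finger_gap: -0.1
grip_force: 13.0
```

The force climbs sharply with no further travel, so the lever is at its stop. Now ease back up along the arc.

{"api": "apply_moves", "payload": {
  "targets": [
    [0, 0, 0, 0, 0, 0, 1],
    [0, 1, -9, 0, 0, 0, 1],
    [0, 1.5, -12, 0, 0, 0, 1],
    [0, 3, -12, 0, 0, 0, 1],
    [0, 3, -11.5, 0, 0, 0, 1],
    [0, 5, -11, 0, 0, 0, 1],
    [0, 5, -11, 0, 0, 0, 1],
    [0, 6, -10, 0, 0, 0, 1],
    [0, 6, -10, 0, 0, 0, 1],
    [0, 8, -9, 0, 0, 0, 1],
    [0, 8, -9, 0, 0, 0, 1],
    [0, 0, -10, 0, 0, 0, 1],
    [0, 0, -30, 0, 0, 0, 1],
    [0, 0, -30, 0, 0, 0, 1],
    [50, 0, 0, 0, 0, 0, 1],
    [50, 0, 0, 0, 0, 0, 1],
    [50, 0, 0, 0, 0, 0, 1],
    [0, 0, 0, 0, 0, 0, 1],
    [0, 0, 0, 0, 0, 0, 1],
    [0, 0, 0, 0, 0, 0, 1]
  ]
}}

```text
time: 31.72
tool_pos: [483.8, -11.7, 317.4]
tcp_rot: [-179.9, -0.0, 106.4]
ft_force: [-0.5, -1.1, -0.9]
finger_gap: -0.1
grip_force: 0.0
```

Run:
```python
from h import *
sd=optics.snapshot("side")[:,:,::-1];s=sensors.sense();print(s["tool_pos"],s["ft_force"],s["time"])
cv2.imwrite("pics/s5.png",sd[190:480,220:530].repeat(2,0).repeat(2,1))
```

```text
[483.89 -11.75 317.42] [-0.03  0.37 -0.5 ] 31.775
```

View pics/s5.png

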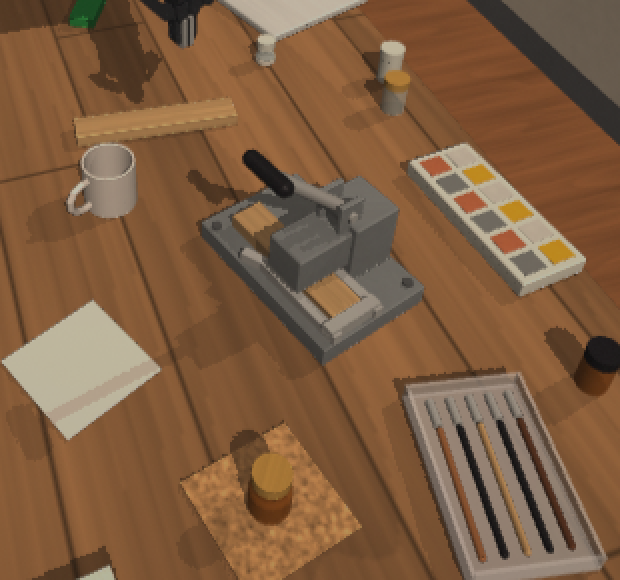

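The jar stands on the mat at (270,490). The bar is home against the stop at (340,295), the lever is back up at (268,172), and the arm is clear.

```bash
python3 -c "
from bench import r
print(r.hand_in())"
```

```text
the job is handed in; nothing more can be done
None
```

I've handed the job in, with no verdict returned: the jar is upright on the cork mat, the short bar is home against the stop, and the lever was pressed to its stop and is back up; the last side view shows the long bar, mug and brush tray undisturbed (I didn't check the paint pot separately).

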